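Lock the spools of a gearbox control unit and close its transport cover

ROBOT

A 7-joint arm with a two-finger parallel gripper is mounted at the origin on the work surface. World frame = base frame: x ahead of the robot, y to its left, z up, the work surface at z = 0. Lengths are in mm, angles in rad, forces in N, time in s.
With the tool pointing down it reaches from about 400 to 875 mm from the base axis. Payload 4.4 kg.
Tool frame: the origin (TCP) lies where the fingers leave the gripper's body, on its centre line; the fingertips stand 73 mm ahead of it and the grasp point (between the pads) lies 54 mm ahead of it; z points along the fingers, y is the line along which they close (so a half turn about z gives the same grasp; the last joint's range is limited). The gripper opens to 85 mm and grips with 20 to 120 N. Pads are 22 mm wide; open, the fingers measure 114 mm over their backs; the gripper's body (76 mm by 85 mm) begins 54 mm behind the grasp point. The pads swing forward as they close: fully open they stand 13 mm farther back than shut.
Start: joints at [1.2, 0.628, 0.038, 1.517, -0.027, 0.996, -0.02], TCP at [195.092, -620.045, 303.913] pointing down, gripper open.
Joint ranges: [-3.06, 3.06], [-0.37, 2.12], [-1.25, 1.32], [0.18, 2.47], [-1.1, 4.24], [0.23, 1.98], [-2.94, 2.94]. Speed limits (rad/s): [2.57, 2.57, 3.14, 3.14, 3.14, 3.14, 3.14].

INTERFACE

Orientations are given as [roll, pitch, yaw] about the fixed x, y, z axes, in that order (R = Rz(yaw) Ry(pitch) Rx(roll)).
In Python, from cell import ctrl gives the robot as it stands.
- The arm moves only by the tool send_rows, never from a script. Its argument "rows" is a list that holds one entry, the list of rows, each a list of 6 numbers: the shift along the tool's x, y, z in cm, then the turn, a rotation vector about the tool's x, y, z in rad. In form: [[[tx, ty, tz, wx, wy, wz], ...]]. A call has 1 to 10 rows; each row is the pose to reach, as a shift and turn from the pose commanded when the call began, along the tool's axes at that moment; what a row does not reach only later rows make up. A row lasts 1/10 s, in which the tool goes at most 50 mm and 8.59 degrees, less where a joint would pass 70% of its speed; a pose out of reach is approached as far as the arm can. A call with a gripper value outside its range is refused whole. "grip" is the closure in counts, from 0 (fully open) to 255 (shut), set as the call begins (left out, the last holds). The fingers move at their own pace and stop on an object; the grip force is fixed at half the most. Time passes only in rows, so rows that repeat a pose let the fingers close. It gives the time, the measured TCP pose, the force, the opening and the grip force at its end, in the units of the state.
- ctrl.read_state(): the state, without advancing time (a new reading comes with each control period).
- ctrl.get_image(name): name is "scene" or "top" or "wrist"; returns a dict with "pixels" (480x640x3 uint8, red, green, blue), "fx", "fy", "cx", "cy" (pixels), "extrinsics" (4x4, takes a point from camera to world coordinates); the wrist camera has in their place "mount" (4x4, takes a point from camera to tool coordinates, whose origin is the TCP and whose axes are the flange's). Camera axes: x right, y up, looking along -z (the intrinsics and any distortion apply to the point x, -y, -z); pixel columns grow to the right and rows downward; lengths in mm; the calibration is good to about 2 mm. A picture is of the moment at which its call begins: read the wrist's pose just before it. There is no depth.
- ctrl.finish_job(): hands the job in; it is judged then, once.
The state is a dict: "clock": time; "qpos": joint angles; "qd": joint speeds; "tau": joint torques, N m; "eef_pos": TCP position; "tool_rot": TCP orientation; "force": force on the tool from outside, world axes, zero at the start; "torque": the same for the moment, N m; "width": finger opening in mm; "gripper_force": force on a finger pad.
Only numpy, scipy, OpenCV 4.12 (cv2) and the standard library are available. Lean on these libraries where they do the work, as an engineer would, in place of code of your own. Each camera call takes 0.05 s, during which the arm holds its last target. There are 200 camera calls.

TASK

Get this gearbox control unit ready for dispatch: lift off the white dust caps that are still on its valves and put them in the parts tray, take the spring-tipped probe from the tool stand and in each of the four valves slide its tip along the slot until it drops into the spool's hidden hole and push the lock plunger there fully home. Put the probe back upright in its socket in the stand, and after that set the grey transport cover on the rim of the housing and press it down until it has snapped home and sits level all round. Do not knock over the bottles or the can.

Things in the scene. Friction and masses are not known exactly. Their poses are not given: they have to be found in the camera images.
- unit: Gearbox control unit, fixed: open-topped cast aluminium housing 190 (x) x 150 (y) x 72 mm high on a 206 x 166 x 30 mm foot; black plug 44 mm wide, 62 mm high, sticks 26 mm out of its +x end. Walls 8 mm, inside 174 x 134 mm, inner floor at 30 mm. Four valves are bolted to that floor at y = -48, -16, +16, +48 mm (valve1 to valve4). Origin: centre of underside, z up.
- unit_rim (a point): Centre of the housing's mouth, at the top of its rim (72 mm above the bench), axes as unit. 6 mm below the rim the +x and -x end walls each carry two sprung snap beads, at y = +45 and -45 mm, that stick 4.5 mm inwards and give way outwards.
- valve1_slot (a point): Centre of the slot of spool valve 1, level with the valve's top (52 mm above the bench, 20 mm below the rim); axes as unit. Valve: dark steel block 170 (x) x 28 (y) x 22 mm. Slot: x -30 to +30 mm, 12 mm wide, 6 mm deep. Its flat floor is the black spool, stuck fast; the spool's one hole, black in black, is 11 mm long and as wide as the slot, its centre anywhere from x = -20 to +20 mm.
- valve2_slot (a point): Centre of the slot of spool valve 2, level with the valve's top (52 mm above the bench, 20 mm below the rim); axes as unit. Valve: dark steel block 170 (x) x 28 (y) x 22 mm. Slot: x -30 to +30 mm, 12 mm wide, 6 mm deep. Its flat floor is the black spool, stuck fast; the spool's one hole, black in black, is 11 mm long and as wide as the slot, its centre anywhere from x = -20 to +20 mm.
- valve3_slot (a point): Centre of the slot of spool valve 3, level with the valve's top (52 mm above the bench, 20 mm below the rim); axes as unit. Valve: dark steel block 170 (x) x 28 (y) x 22 mm. Slot: x -30 to +30 mm, 12 mm wide, 6 mm deep. Its flat floor is the black spool, stuck fast; the spool's one hole, black in black, is 11 mm long and as wide as the slot, its centre anywhere from x = -20 to +20 mm.
- valve4_slot (a point): Centre of the slot of spool valve 4, level with the valve's top (52 mm above the bench, 20 mm below the rim); axes as unit. Valve: dark steel block 170 (x) x 28 (y) x 22 mm. Slot: x -30 to +30 mm, 12 mm wide, 6 mm deep. Its flat floor is the black spool, stuck fast; the spool's one hole, black in black, is 11 mm long and as wide as the slot, its centre anywhere from x = -20 to +20 mm.
- lock1 (a joint): How far the black lock plunger (10 mm wide) at the bottom of the hole in valve 1 has been pushed down, m: 0 as found (its top 4.5 mm below the spool's surface), 0.008 fully home at its stop. It takes about 8 N, moves stiffly and stays where it is left.
- lock2 (a joint): How far the black lock plunger (10 mm wide) at the bottom of the hole in valve 2 has been pushed down, m: 0 as found (its top 4.5 mm below the spool's surface), 0.008 fully home at its stop. It takes about 8 N, moves stiffly and stays where it is left.
- lock3 (a joint): How far the black lock plunger (10 mm wide) at the bottom of the hole in valve 3 has been pushed down, m: 0 as found (its top 4.5 mm below the spool's surface), 0.008 fully home at its stop. It takes about 8 N, moves stiffly and stays where it is left.
- lock4 (a joint): How far the black lock plunger (10 mm wide) at the bottom of the hole in valve 4 has been pushed down, m: 0 as found (its top 4.5 mm below the spool's surface), 0.008 fully home at its stop. It takes about 8 N, moves stiffly and stays where it is left.
- probe: Spring-tipped hand probe, 136 mm, about 0.15 kg, red handle, upright in the stand at the start. Origin: on its axis, at the underside of the black collar that rests on the stand; z up. Collar 36 mm wide, z 0 to 6; round grip 22 mm wide, z 6 to 56; end cap 26 mm wide, z 56 to 62; steel shaft 9 mm wide, z 0 to -50; brass tip out to z -74 mm. Round about z.
- probe_point (a point): The very end of the probe's round-nosed brass tip, 7 mm wide, which sticks 24 mm out of the shaft. It springs in by up to 10 mm: about 1.2 N to start, 5 N at the end, solid after that.
- stand_socket (a point): Mouth of the probe's socket, in the top of the fixed wooden tool stand (60 x 150 mm, 84 mm high), 45 mm from its middle towards its -y end; axes as the stand. Socket 24 mm square, 78 mm deep; the probe stands in it with its collar flat on the stand's top. Two short red-handled picks (16 and 20 mm wide, up to 60 mm above the stand) are fixed 75 and 103 mm away along +y.
- cover: Transport cover, grey plastic, about 0.18 kg, loose, right way up on the bench. Flange 204 (x) x 164 (y) mm, z 18 to 23 mm. Under it a plug 170 x 130 mm, z 0 to 18 mm, that goes inside the rim with 2 mm to spare all round, tapered over its lowest 6 mm (160 x 120 mm at the bottom), with a groove for the snap beads. Fits either way round. Origin: centre of the plug's underside, z up.
- cover_seat (a point): Centre of the underside of the cover's flange, 18 mm above the cover's origin; level with unit_rim when home. Merely laid on, the cover stands about 11 mm proud on the beads; it snaps in when pressed with about 8 N at each end (15 N in the middle), and the flange then lies on the rim.
- cover_grip (a point): Middle of the straight grip rib on top of the cover: rib 110 mm long (along the cover's x), 18 mm thick (y), from 23 to 49 mm above the cover's origin. This point is at 36 mm.
- cap1: White dust cap on valve 1 (absent in some starts; the slot is then open), loose, 40 g: plate 66 (x) x 28 (y) x 4 mm lying on the valve's top over the slot, a tongue 54 x 9 x 4 mm under it in the slot, and on it a grip tab 36 mm long (x), 12 mm thick (y), 22 mm high (z 4 to 26 mm, so its top is 78 mm above the bench). Origin: centre of the plate's underside; z up.
- cap2: White dust cap on valve 2 (absent in some starts; the slot is then open), loose, 40 g: plate 66 (x) x 28 (y) x 4 mm lying on the valve's top over the slot, a tongue 54 x 9 x 4 mm under it in the slot, and on it a grip tab 36 mm long (x), 12 mm thick (y), 22 mm high (z 4 to 26 mm, so its top is 78 mm above the bench). Origin: centre of the plate's underside; z up.
- cap3: White dust cap on valve 3 (absent in some starts; the slot is then open), loose, 40 g: plate 66 (x) x 28 (y) x 4 mm lying on the valve's top over the slot, a tongue 54 x 9 x 4 mm under it in the slot, and on it a grip tab 36 mm long (x), 12 mm thick (y), 22 mm high (z 4 to 26 mm, so its top is 78 mm above the bench). Origin: centre of the plate's underside; z up.
- cap4: White dust cap on valve 4 (absent in some starts; the slot is then open), loose, 40 g: plate 66 (x) x 28 (y) x 4 mm lying on the valve's top over the slot, a tongue 54 x 9 x 4 mm under it in the slot, and on it a grip tab 36 mm long (x), 12 mm thick (y), 22 mm high (z 4 to 26 mm, so its top is 78 mm above the bench). Origin: centre of the plate's underside; z up.
- tray: Parts tray, fixed: open aluminium tray 100 (x) x 184 (y) mm, 30 mm high, walls 4 mm, floor 4 mm thick, empty. Room for four caps side by side across its x. Origin: centre of the underside.
- oil_bottle: Bystander: green bottle, 56 mm wide, 130 mm high. Origin at its foot.
- lube_bottle: Bystander: red bottle, 52 mm wide, 150 mm high. Origin at its foot.
- spray_can: Bystander: blue spray can, 66 mm wide, 190 mm high. Origin at its foot.
There are look-alikes about, which are no part of the job. Leave any brown or turquoise look-alike of the cap2 alone. Leave any blue look-alike of the probe alone.

How it is judged:
By the outcome, as a careful person would: the job done as asked, in the order asked, and still so for the second after the job is handed in, with the robot touching nothing.
Of cap1, cap2, cap3, cap4 only 2 to 4 are there at a start; the rules pass over those that are not, and their reading is None.
At some moment in a run one of cover may be knocked a few centimetres aside while the robot is not near it.
Once in a run the grip may slacken for a moment while it holds something.
It also fails if it takes over 210 s, if anything falls off the work surface, if the arm or the gripper's body presses on something with over 40 N, if the wrist force passes 120 N, or if a joint passes its speed limit or range.

## Working session

There is one attempt and no reset: what is moved stays moved. The work goes in short steps, Python scripts to look and compute and a tool call to move; the robot and the scene stay as the last step left them, time stands still between calls to the robot, and variables do not carry over. Pictures are saved under pics/ and viewed, at most 18 in all, crops included, and the job is handed in when it is done.

Besides the shell and the picture viewer there is one more tool, called as a command line: name --argument value ..., lists and objects as JSON in quotes. send_rows: Moves the arm, as the interface text tells. Its arguments: {"type":"object","properties":{"rows":{"type":"array","items":{"type":"array","items":{"type":"array","items":{"type":"number"}}}},"grip":{"type":"number"}},"required":["rows"]}

```bash
ls; mkdir -p pics; python3 - <<'E'
from cell import ctrl
import cv2
print(ctrl.read_state())
for n in("scene","top"):
    i=ctrl.get_image(n); cv2.imwrite(f"pics/{n}0.png",i["pixels"][:,:,::-1]); print(n,i["fx"],i["fy"],i["cx"],i["cy"],i["extrinsics"],[k for k in i])
i=ctrl.get_image("wrist");print(i["mount"],i["fx"],i["cx"],i["cy"],list(i))
E
```

```text
pics
{'clock': 0.0, 'qpos': array([ 1.20017101,  0.62933251,  0.03845281,  1.5183858 , -0.02700235,
        0.99632616, -0.01999977]), 'qd': array([ 1.31769793e-03, -6.18515142e-05, -1.33386685e-04, -9.30900749e-04,
       -2.53964873e-03,  1.38182945e-04, -1.71250662e-03]), 'tau': array([-1.75264654e-05, -5.63405049e+01,  1.22589905e+00, -1.93450177e+01,
        1.08914659e-02,  1.02969847e-02,  1.17548834e-05]), 'eef_pos': array([ 194.95494314, -619.54723811,  302.99230861]), 'tool_rot': array([-3.13965938e+00,  2.98401319e-05,  3.04815106e-01]), 'force': array([0.60781271, 0.86984159, 0.33303881]), 'torque': array([-0.00759957,  0.04667362,  0.01017445]), 'gripper_force': 0.0, 'width': 85.54584627655915}
scene 578.982382449578 578.982382449578 316.0164957790667 244.54407323730172 [[-5.32573141e-03 -8.17599050e-01  5.75763346e-01  1.24835700e+03]
 [ 9.99892921e-01  3.49405175e-03  1.42105165e-02  3.26073514e+01]
 [-1.36302517e-02  5.75777375e-01  8.17492893e-01  1.11603319e+03]
 [ 0.00000000e+00  0.00000000e+00  0.00000000e+00  1.00000000e+00]] ['pixels', 'fx', 'fy', 'cx', 'cy', 'extrinsics']
top 441.9208011405779 441.9208011405779 322.1727394158758 238.09094823116573 [[-5.89097865e-04  9.95029318e-01 -9.95806623e-02  3.73116250e+02]
 [-9.99858575e-01  1.08758673e-03  1.67823269e-02  4.13623159e+01]
 [ 1.68072099e-02  9.95764656e-02  9.94887956e-01  1.38101155e+03]
 [ 0.00000000e+00  0.00000000e+00  0.00000000e+00  1.00000000e+00]] ['pixels', 'fx', 'fy', 'cx', 'cy', 'extrinsics']
[[-3.89061240e-04  9.45134745e-01  3.26680520e-01  8.49967301e+01]
 [ 9.99999775e-01  1.89227972e-04  6.43488696e-04 -3.97189030e-01]
 [ 5.46366432e-04  3.26680697e-01 -9.45134606e-01 -6.90176362e+01]
 [ 0.00000000e+00  0.00000000e+00  0.00000000e+00  1.00000000e+00]] 413.39412415899784 322.3823471925858 236.16301597409117 ['pixels', 'fx', 'fy', 'cx', 'cy', 'mount']
```

View pics/scene0.png

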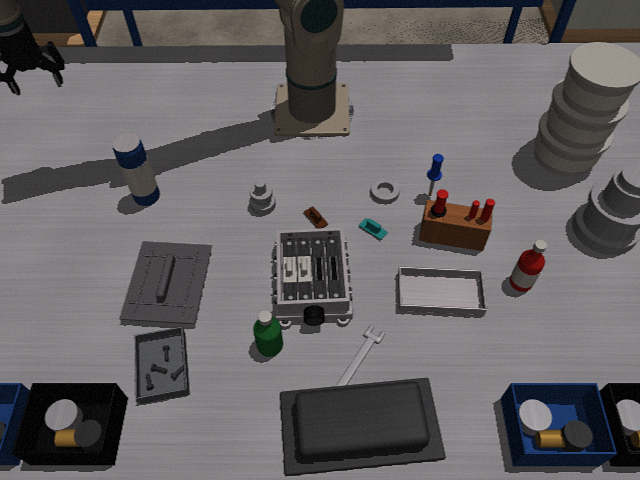

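View pics/top0.png

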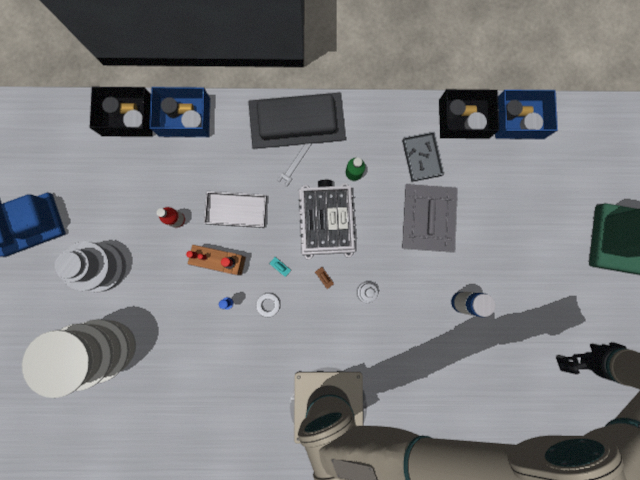

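Valves 1 and 2 (−y side, right in the top view, px (333,217) and (343,217)) carry the white caps. Valves 3 and 4 are open. The red probe is at top px (228,262); the blue look-alike at (225,303) is to be left alone, as are the turquoise (280,266) and brown (324,277) caps.

```bash
cat > h.py <<'E'
import numpy as np, cv2
from scipy.spatial.transform import Rotation as R
from cell import ctrl
def tcp():
    s=ctrl.read_state(); T=np.eye(4); T[:3,:3]=R.from_euler('xyz',s["tool_rot"]).as_matrix(); T[:3,3]=s["eef_pos"]; return T
def view(n):
    T=tcp(); i=ctrl.get_image(n); i["E"]=T@i["mount"] if n=="wrist" else i["extrinsics"]; return i
def ray(i,uv):
    uv=np.atleast_2d(np.float64(uv)); d=np.c_[(uv[:,0]-i["cx"])/i["fx"],-(uv[:,1]-i["cy"])/i["fy"],-np.ones(len(uv))]
    return i["E"][:3,3],d@i["E"][:3,:3].T
def onz(i,uv,z):
    o,d=ray(i,uv); return o+d*((z-o[2])/d[:,2])[:,None]
def proj(i,P):
    P=np.atleast_2d(np.float64(P)); c=(P-i["E"][:3,3])@i["E"][:3,:3]
    return np.c_[i["cx"]-i["fx"]*c[:,0]/c[:,2], i["cy"]+i["fy"]*c[:,1]/c[:,2]]
def go(p,yaw):
    """shift (cm) and turn in tool frame to reach TCP at p pointing down with yaw"""
    T=tcp(); Rt=R.from_euler('xyz',[np.pi,0,yaw]).as_matrix()
    t=T[:3,:3].T@(np.float64(p)-T[:3,3])/10; w=R.from_matrix(T[:3,:3].T@Rt).as_rotvec()
    print("cm",t.round(3),"rot",w.round(4))
def save(i,f,box=None,k=1):
    p=i["pixels"][:,:,::-1]
    if box: p=p[box[1]:box[3],box[0]:box[2]]
    cv2.imwrite("pics/"+f,cv2.resize(p,None,fx=k,fy=k,interpolation=cv2.INTER_CUBIC))
E
python3 - <<'E'
from h import *
np.set_printoptions(suppress=True,precision=1)
i=view("top")
def P(n,uv,z): print(n,onz(i,uv,z).tolist() and onz(i,uv,z))
P("rim",[(302,187),(354,187),(355,252),(302,253)],72)
P("caps",[(333,217),(343,217)],78)
P("tray",[(207,193),(267,195),(266,227),(206,224)],30)
P("probe",[(228,262)],146)
P("stand",[(190,246),(244,254),(241,275),(187,266)],84)
P("cover rib",[(432,202),(431,235)],49)
P("cover",[(405,185),(457,187),(455,251),(403,249)],23)
P("can",[(482,304)],190);P("oil",[(358,161)],130);P("lube",[(160,212)],150)
go([550,0,300],0)
save(i,"top_crop.png",(180,150,480,340),2.6)
E
```

```text
rim [[658.6  79.9  72. ]
 [659.1 -76.8  72. ]
 [462.7 -78.3  72. ]
 [459.6  79.1  72. ]]
caps [[566.7 -12.9  78. ]
 [566.8 -42.7  78. ]]
tray [[648.  374.5  30. ]
 [642.3 189.4  30. ]
 [542.4 191.3  30. ]
 [551.4 375.1  30. ]]
probe [[429.6 282.8 146. ]]
stand [[479.2 406.8  84. ]
 [455.8 248.6  84. ]
 [394.5 256.3  84. ]
 [420.7 413.8  84. ]]
cover rib [[ 618.1 -318.1   49. ]
 [ 516.3 -312.5   49. ]]
cover [[ 676.7 -241.5   23. ]
 [ 670.8 -405.2   23. ]
 [ 469.3 -392.7   23. ]
 [ 475.4 -231.4   23. ]]
can [[ 314.9 -407.9  190. ]]
oil [[723.1 -83.8 130. ]]
lube [[569.2 474.6 150. ]]
cm [ 52.5 -48.5   0.4] rot [-0.   0.   0.3]
```

View pics/top_crop.png

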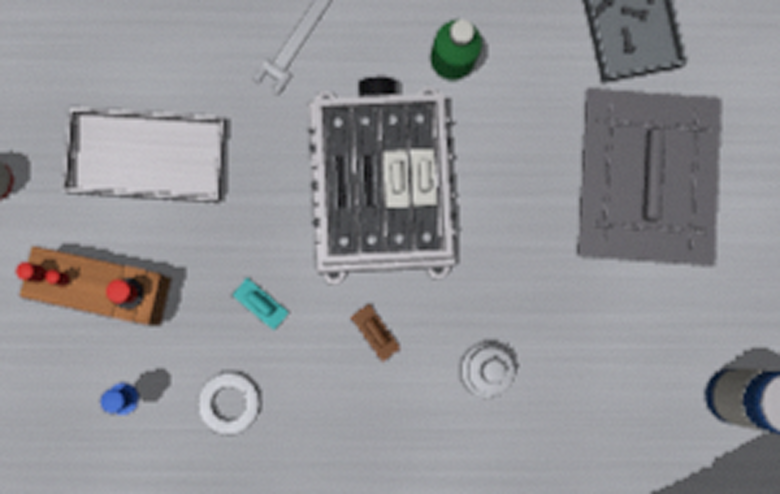

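The crop confirms two white caps, on valves 1 and 2, with the two −y slots covered and the other two open. Moving over the unit for a close look.

send_rows --rows '[[[53.4,-48.2,-2,0,0,-1.266],[53.4,-48.2,-2,0,0,-1.266],[53.4,-48.2,-2,0,0,-1.266],[53.4,-48.2,-2,0,0,-1.266],[53.4,-48.2,-2,0,0,-1.266],[53.4,-48.2,-2,0,0,-1.266],[53.4,-48.2,-2,0,0,-1.266],[53.4,-48.2,-2,0,0,-1.266],[53.4,-48.2,-2,0,0,-1.266],[53.4,-48.2,-2,0,0,-1.266]]]'

```text
clock: 1.2
eef_pos: [449.1, -187.6, 318.0]
tool_rot: [3.141, 0.0, 1.572]
force: [0.6, -0.3, 0.4]
width: 85.1
gripper_force: 0.0
```

```bash
python3 - <<'E'
from h import *
print(ctrl.read_state()["eef_pos"],ctrl.read_state()["tool_rot"],ctrl.read_state()["qpos"]); go([560,0,320],np.pi/2)
E
```

```text
[ 449.13610763 -187.62406426  318.02352076] [3.14118128e+00 1.90472524e-04 1.57175562e+00] [ 0.60308847  0.39588081 -0.36421312  1.9359326   0.18538433  0.84148728
  0.14156725]
cm [18.752 11.104 -0.197] rot [0.0004 0.0002 0.001 ]
```

send_rows --rows '[[[18.7,11.1,-0.2,0,0,0],[18.7,11.1,-0.2,0,0,0],[18.7,11.1,-0.2,0,0,0],[18.7,11.1,-0.2,0,0,0],[18.7,11.1,-0.2,0,0,0],[18.7,11.1,-0.2,0,0,0],[18.7,11.1,-0.2,0,0,0]]]'

```text
clock: 1.9
eef_pos: [558.9, -3.3, 319.4]
tool_rot: [-3.14, 0.001, 1.57]
force: [-0.3, -0.5, -0.4]
width: 85.2
gripper_force: 0.0
```

```bash
python3 - <<'E'
from h import *
i=view("wrist"); save(i,"w1.png"); np.savez("w1.npz",**{k:i[k] for k in i})
print(i["E"].round(3).tolist(), proj(i,[[560,0,72]]))
E
```

```text
[[1.0, 0.001, 0.0, 559.16], [-0.001, 0.944, 0.329, 82.013], [0.0, -0.329, 0.944, 388.31], [0.0, 0.0, 0.0, 1.0]] [[323.53043365 202.56949583]]
```

View pics/w1.png

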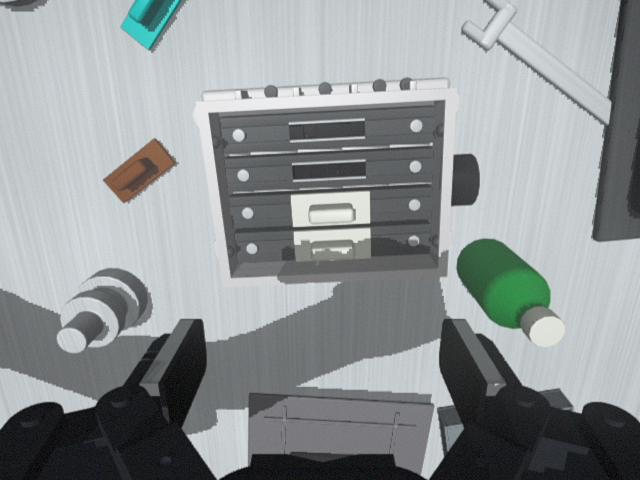

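The wrist view shows the housing mouth at px (197–455, 92–283), open slots 4 at (327,130) and 3 at (329,170), and caps at (331,210) and (332,246). The oil bottle stands at the right, next to the plug end.

```bash
python3 - <<'E'
from h import *
np.set_printoptions(suppress=True,precision=1)
i=dict(np.load("w1.npz")); g=cv2.cvtColor(i["pixels"],cv2.COLOR_RGB2GRAY)
for (x0,y0,x1,y1) in [(280,115,375,145),(280,155,375,185)]:
    m=(g[y0:y1,x0:x1]<40).astype(np.uint8); n,l,s,c=cv2.connectedComponentsWithStats(m); k=1+np.argmax(s[1:,4])
    pts=np.argwhere(l==k)[:,::-1]+[x0,y0]; r=cv2.minAreaRect(pts.astype(np.float32)); print("slot",r,onz(i,r[0],50))
    print(onz(i,[(pts[:,0].min(),r[0][1]),(pts[:,0].max()+1,r[0][1])],50))
m=((g>150)).astype(np.uint8)
print(g[130,270:380:4],g[210,280:380:4])
print("capTop2",onz(i,[(310,214),(356,214),(310,205)],78)); print("capPlate",onz(i,[(292,195),(370,195),(292,227),(370,226)],56))
print("capPlate1",onz(i,[(293,231),(372,228),(294,262),(372,262)],56))
print("rim out",onz(i,[(196,104),(456,92),(220,283),(447,271)],72))
print("rim in",onz(i,[(209,112),(444,101),(230,278),(437,263)],72))
E
```

```text
Traceback (most recent call last):
ValueError: attempt to get argmax of an empty sequence
```

```bash
python3 - <<'E'
from h import *
np.set_printoptions(suppress=True,precision=1)
i=dict(np.load("w1.npz")); g=cv2.cvtColor(i["pixels"],cv2.COLOR_RGB2GRAY)
print(g[130,280:380:4],g[110:150:2,330],g[170,280:380:4])
for (x0,y0,x1,y1) in [(280,115,375,145),(280,155,375,185)]:
    t,m=cv2.threshold(np.ascontiguousarray(g[y0:y1,x0:x1]),0,1,cv2.THRESH_BINARY_INV|cv2.THRESH_OTSU); n,l,s,c=cv2.connectedComponentsWithStats(m); k=1+np.argmax(s[1:,4])
    print(t,s[k]+[x0,y0,0,0,0],onz(i,[(s[k][0]+x0,s[k][1]+y0),(s[k][0]+s[k][2]+x0,s[k][1]+s[k][3]+y0)],52))
print("capPlate",onz(i,[(292,195),(370,195),(292,227),(370,226)],56))
print("capPlate1",onz(i,[(293,231),(372,228),(294,262),(372,262)],56))
print("rim out",onz(i,[(196,104),(456,92),(220,283),(447,271)],72))
print("rim in",onz(i,[(209,112),(444,101),(230,278),(437,263)],72))
E
```

```text
[112 107 103  78  70  77  77  77  75  73  72  78  70  74  76  69  72  71
  73  71  71  72 104 106 103] [108  92 107 103 103 176 147  77  77  75  72  70  71  69 163 150  95  96
  96 110] [100 100 100  72  64  61  63  65  61  64  63  60  58  63  62  62  61  57
  59  62  58  61  98  97  95]
134.0 [ 280  115   95   30 2423] [[526.   65.3  52. ]
 [601.2  42.2  52. ]]
126.0 [ 280  155   95   30 2447] [[525.   34.3  52. ]
 [602.6   9.7  52. ]]
capPlate [[534.1   2.3  56. ]
 [598.3   2.2  56. ]
 [533.4 -25.4  56. ]
 [599.3 -24.5  56. ]]
capPlate1 [[534.2 -28.9  56. ]
 [601.  -26.3  56. ]
 [534.4 -57.4  56. ]
 [602.2 -57.4  56. ]]
rim out [[467.   74.1  72. ]
 [655.7  82.2  72. ]
 [472.7 -69.8  72. ]
 [663.1 -58.9  72. ]]
rim in [[476.   68.5  72. ]
 [647.6  76.   72. ]
 [481.5 -65.2  72. ]
 [654.1 -51.7  72. ]]
```

```bash
python3 - <<'E'
from h import *
np.set_printoptions(suppress=True,precision=2)
i=dict(np.load("w1.npz")); g=cv2.cvtColor(i["pixels"],cv2.COLOR_RGB2GRAY)
for (x0,y0,x1,y1) in [(284,121,372,142),(284,161,372,182)]:
    m=(g[y0:y1,x0:x1]<88).astype(np.uint8); n,l,s,c=cv2.connectedComponentsWithStats(m); k=1+np.argmax(s[1:,4])
    p=np.argwhere(l==k)[:,::-1]+[x0,y0]; 
    w=onz(i,p+0.0,52)[:,:2]; r=cv2.minAreaRect(w.astype(np.float32)); print(s[k],r)
# bolts (white discs), z~52+
m=(g>165).astype(np.uint8); n,l,s,c=cv2.connectedComponentsWithStats(m)
for k in range(1,n):
    if 60<s[k][4]<250 and 225<c[k][0]<430 and 110<c[k][1]<260: print(s[k],c[k],onz(i,c[k],54)[0])
# edges of mouth outer: sample rows / cols
mask=(g>185).astype(np.uint8)
E
```

```text
[   5    0   76   19 1076] ((562.3771362304688, 53.887542724609375), (59.548301696777344, 10.917133331298828), 3.059962272644043)
[  8   0  80  18 990] ((566.4545288085938, 22.19059181213379), (64.82698059082031, 11.329649925231934), 3.2620534896850586)
[289 118  76   7 161] [326.16 121.02] [562.09  60.87  54.  ]
[410 120  12  12 112] [415.83 125.48] [632.34  57.44  54.  ]
[233 129  11  13 110] [238.12 134.78] [492.66  50.46  54.  ]
[290 137  75   5 138] [327.14 139.07] [562.9   47.09  54.  ]
[342 147  33   3  77] [356.31 147.75] [586.17  40.29  54.  ]
[298 149  37   3  74] [315.19 149.99] [553.39  38.56  54.  ]
[251 152  35   3  70] [264.91 152.61] [513.15  36.52  54.  ]
[292 160  73   5 122] [327.23 161.89] [563.03  29.09  54.  ]
[410 161  11  11  99] [414.9  166.17] [633.93  25.58  54.  ]
[238 170  11  11  99] [242.83 174.9 ] [494.33  18.59  54.  ]
[293 177  73   5 117] [328.79 178.77] [564.34  15.35  54.  ]
[409 200  11  10  91] [414.05 204.37] [635.54  -6.28  54.  ]
[242 208  11  11  89] [247.26 212.74] [496.   -13.41  54.  ]
[247 244  10  10  80] [251.41 248.41] [497.66 -45.45  54.  ]
[329 247  23   7 100] [340.73 249.18] [574.94 -46.23  54.  ]
```

Bolt heads give unit centre (565, 6.1), yaw 0.050, so the valve centres are v4 (562.5,54), v3 (564.1,22), v2 (565.8,−10) and v1 (567.4,−42). I'll grasp cap 1 along its length.

send_rows --rows '[[[-3.9,0.8,4,0,0,-0.05],[-3.9,0.8,9,0,0,-0.05],[-3.9,0.8,13,0,0,-0.05],[-3.9,0.8,16,0,0,-0.05],[-3.9,0.8,18,0,0,-0.05],[-3.9,0.8,18.7,0,0,-0.05],[-3.9,0.8,18.7,0,0,-0.05],[-3.9,0.8,18.7,0,0,-0.05]]]' --grip 0

```text
clock: 2.75
eef_pos: [568.0, -42.1, 133.9]
tool_rot: [3.14, 0.0, 1.62]
force: [0.3, 0.5, 0.3]
width: 85.6
gripper_force: 0.0
```

send_rows --rows '[[[0,0,0,0,0,0],[0,0,0,0,0,0],[0,0,0,0,0,0],[0,0,0,0,0,0],[0,0,0,0,0,0]]]' --grip 255

```text
clock: 3.25
eef_pos: [567.9, -41.3, 133.7]
tool_rot: [3.14, 0.0, 1.621]
force: [-1.3, -0.3, 5.8]
width: 34.5
gripper_force: 60.0
```

send_rows --rows '[[[0,0,-3,0,0,0],[0,0,-8,0,0,0],[3,0.3,-9,0,0,0.09],[8,1,-9,0,0,0.09],[13,1.6,-9,0,0,0.09],[18,2.3,-9,0,0,0.09],[23,2.9,-9,0,0,0.09],[28,3.5,-9,0,0,0.09],[32.5,4.1,-9,0,0,0.09],[35.6,4.6,-9,0,0,0.09]]]'

```text
clock: 4.25
eef_pos: [594.4, 321.7, 223.0]
tool_rot: [-3.141, -0.003, 1.535]
force: [-0.4, 0.4, 0.2]
width: 34.3
gripper_force: 59.9
```

```bash
python3 - <<'E'
from h import *
i=view("wrist"); save(i,"w2.png"); np.savez("w2.npz",**{k:i[k] for k in i}); s=ctrl.read_state(); print(s["eef_pos"],s["tool_rot"],s["width"])
E
```

```text
[593.74501375 327.62897152 223.16177532] [ 3.14126108 -0.00882408  1.539649  ] 34.50487788971647
```

View pics/w2.png

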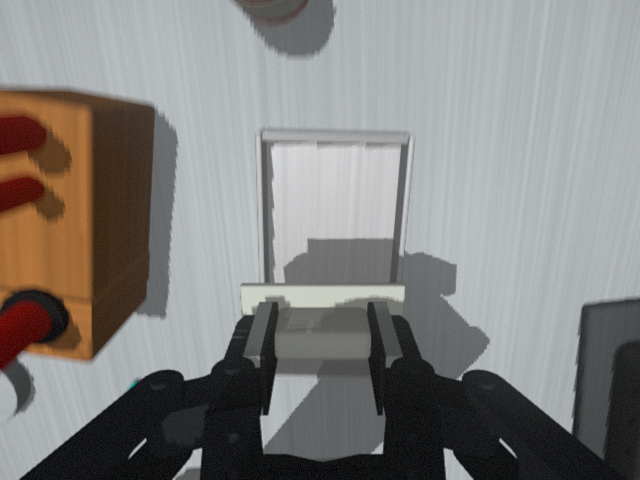

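The cap is held (plate at px 243–404, row 293). The tray lies ahead, with its far rim at (258–412, 133).

```bash
python3 - <<'E'
from h import *
i=dict(np.load("w2.npz")); print(onz(i,[(259,131),(413,133),(260,280),(405,280)],30).round(1))
go([596,315,92],1.53)
E
```

```text
[[557.9 386.6  30. ]
 [652.9 382.   30. ]
 [550.  286.   30. ]
 [650.8 282.3  30. ]]
cm [-1.371  0.26  13.105] rot [ 0.0003 -0.0088  0.0096]
```

send_rows --rows '[[[-1.3,0.5,4,0,-0.009,0.01],[-1.3,0.5,8,0,-0.009,0.01],[-1.3,0.5,11,0,-0.009,0.01],[-1.3,0.5,12.5,0,-0.009,0.01],[-1.3,0.5,13,0,-0.009,0.01],[-1.3,0.5,13,0,-0.009,0.01],[-1.3,0.5,13,0,-0.009,0.01]]]'

```text
clock: 5.0
eef_pos: [601.1, 304.1, 94.6]
tool_rot: [3.139, 0.007, 1.521]
force: [-0.1, 0.7, -0.3]
width: 33.9
gripper_force: 59.9
```

send_rows --rows '[[[0,0,0,0,0,0],[0,0,0,0,0,0],[0,0,0,0,0,0]]]' --grip 110

```text
clock: 5.3
eef_pos: [600.6, 303.6, 93.7]
tool_rot: [3.14, 0.008, 1.521]
force: [-0.1, 0.4, -0.4]
width: 48.8
gripper_force: 0.0
```

```bash
python3 - <<'E'
from h import *
s=ctrl.read_state(); print(s["eef_pos"],s["tool_rot"],s["width"],s["force"])
go([598.5,315,225],1.53); go([566,-10,225],1.6208)
E
```

```text
[600.56515241 303.62621827  93.72912193] [3.14029958 0.00826385 1.52070698] 48.79273759301993 [-0.14877023  0.38411747 -0.40300008]
cm [  1.017  -0.246 -13.136] rot [ 0.0013  0.0083 -0.0093]
cm [-31.604  -1.865 -12.869] rot [ 0.0009  0.0083 -0.1001]
```

send_rows --rows '[[[0,0,-4,0,0.008,0],[0,0,-9,0,0.008,-0.03],[-5,-0.3,-12,0,0.008,-0.1],[-10,-0.6,-12,0,0.008,-0.1],[-15,-0.9,-12,0,0.008,-0.1],[-20,-1.2,-12,0,0.008,-0.1],[-25,-1.5,-12,0,0.008,-0.1],[-29,-1.8,-12,0,0.008,-0.1],[-31,-1.9,-12,0,0.008,-0.1],[-31.6,-1.9,-12,0,0.008,-0.1]]]' --grip 0

```text
clock: 6.3
eef_pos: [565.1, -14.1, 216.0]
tool_rot: [-3.141, 0.003, 1.615]
force: [-0.2, -0.2, -0.5]
width: 85.4
gripper_force: 0.0
```

send_rows --rows '[[[0,0,2,0,0,0],[0,0,4,0,0,0]]]'

```text
clock: 6.5
eef_pos: [566.4, -8.6, 176.2]
tool_rot: [3.139, -0.0, 1.622]
force: [0.3, 0.2, -0.3]
width: 84.9
gripper_force: 0.0
```

```bash
python3 - <<'E'
from h import *
s=ctrl.read_state(); print(s["eef_pos"],s["tool_rot"],s["width"],s["qd"].round(3))
go([566,-10,133],1.6208)
E
```

```text
[566.42581468  -8.62511904 176.18099834] [ 3.13883365e+00 -3.20682377e-04  1.62186104e+00] 84.86880473582298 [-0.116  0.308  0.148  0.132  0.157 -0.422 -0.134]
cm [-0.137 -0.061  4.318] rot [ 0.0028 -0.0003  0.0011]
```

send_rows --rows '[[[0,0,2,0,0,0],[0,0,3.5,0,0,0],[0,0,4.1,0,0,0],[0,0,4.1,0,0,0],[0,0,4.1,0,0,0]]]'

```text
clock: 7.0
eef_pos: [566.0, -9.3, 135.3]
tool_rot: [3.141, 0.0, 1.622]
force: [-0.3, -0.6, 1.6]
width: 85.3
gripper_force: 0.0
```

send_rows --rows '[[[0,0,0,0,0,0],[0,0,0,0,0,0],[0,0,0,0,0,0],[0,0,0,0,0,0],[0,0,0,0,0,0]]]' --grip 255

```text
clock: 7.5
eef_pos: [565.8, -10.3, 135.4]
tool_rot: [3.141, 0.001, 1.621]
force: [-1.3, -0.1, 5.6]
width: 34.3
gripper_force: 59.9
```

```bash
python3 - <<'E'
from h import *
s=ctrl.read_state(); print(s["eef_pos"],s["tool_rot"],s["width"],s["force"])
go([600,255,s["eef_pos"][2]-41],1.53)
E
```

```text
[565.78585625 -10.27155511 135.4230167 ] [3.14087474e+00 1.16717937e-03 1.62065568e+00] 34.275669009766325 [-1.26163764 -0.11293682  5.56226472]
cm [26.328  4.736  4.073] rot [0.0008 0.0011 0.0907]
```

send_rows --rows '[[[0,0,-4,0,0,0],[0,0,-8,0,0,0],[3,0.5,-8,0,0,0.04],[8,1.5,-8,0,0,0.09],[13,2.3,-8,0,0,0.09],[18,3.3,-8,0,0,0.09],[22.5,4,-8,0,0,0.09],[25,4.5,-8,0,0,0.09],[26.3,4.7,-8,0,0,0.09],[26.3,4.7,-8,0,0,0.09]]]'

```text
clock: 8.5
eef_pos: [598.7, 256.5, 214.1]
tool_rot: [-3.141, 0.0, 1.533]
force: [-0.7, -0.2, -0.7]
width: 34.2
gripper_force: 63.1
```

send_rows --rows '[[[0,0,0,0,0,0],[0,0,4,0,0,0],[0,0,8,0,0,0],[0,0,11,0,0,0],[0,0,12,0,0,0],[0,0,12,0,0,0],[0,0,12,0,0,0]]]'

```text
clock: 9.2
eef_pos: [600.2, 253.3, 95.3]
tool_rot: [3.141, 0.001, 1.529]
force: [-0.1, -0.1, 0.5]
width: 34.2
gripper_force: 63.2
```

send_rows --rows '[[[0,0,0,0,0,0],[0,0,0,0,0,0],[0,0,0,0,0,0],[0,0,-4,0,0,0],[0,0,-9,0,0,0],[0,0,-14,0,0,0],[0,0,-18,0,0,0],[0,0,-20,0,0,0],[0,0,-20,0,0,0]]]' --grip 110

```text
clock: 10.1
eef_pos: [600.7, 255.9, 298.8]
tool_rot: [3.135, -0.003, 1.531]
force: [-0.0, -0.4, 0.1]
width: 48.4
gripper_force: 0.0
```

```bash
python3 - <<'E'
from h import *
s=ctrl.read_state(); print(s["eef_pos"],s["tool_rot"],s["width"],s["force"])
i=view("wrist"); save(i,"w3.png"); np.savez("w3.npz",**{k:i[k] for k in i})
go([430,283,300],1.53)
E
```

```text
[600.73832038 255.88037442 298.78557009] [ 3.13484888e+00 -2.57503005e-03  1.53064201e+00] 48.440612711910454 [-0.03206551 -0.36536055  0.13665011]
cm [  2.094 -17.075  -0.427] rot [ 0.003  -0.0005  0.0007]
```

View pics/w3.png

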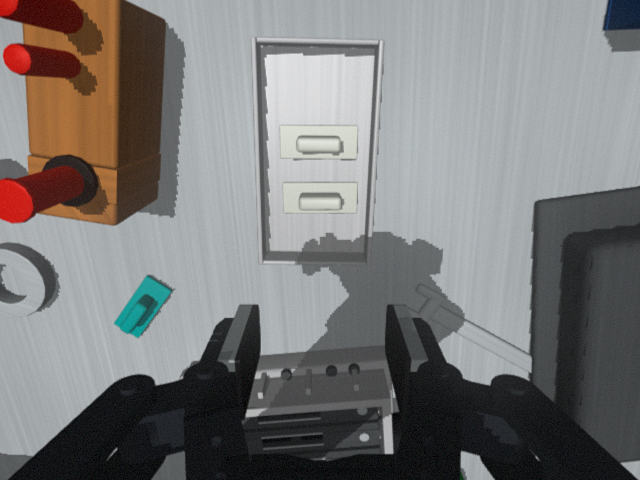

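Both caps lie in the tray at px (319,142) and (320,198). The probe's collar is at (70,181) and its red end cap at (15,200). It is red, in the −y end of the stand, so it is the one meant; the blue one stands elsewhere. Move closer over it.

```bash
python3 - <<'E'
from h import *
i=dict(np.load("w3.npz")); print(onz(i,[(70,181)],90).round(1),onz(i,[(15,201)],146).round(1))
print(onz(i,[(119,223),(28,204),(165,20)],84).round(1))
E
```

```text
[[433.2 292.2  90. ]] [[434.9 292.3 146. ]]
[[457.1 259.6  84. ]
 [396.2 276.2  84. ]
 [511.2 387.7  84. ]]
```

send_rows --rows '[[[1,-5,0,0,0,0],[1,-10,0,0,0,0],[1,-14,0,0,0,0],[1,-16,0,0,0,0],[1,-17,0,0,0,0],[1,-17,0,0,0,0],[1,-17,0,0,0,0],[1,-17,0,0,0,0]]]' --grip 0

```text
clock: 10.95
eef_pos: [431.2, 271.5, 294.0]
tool_rot: [3.142, 0.001, 1.529]
force: [-0.0, 0.0, -0.6]
width: 85.4
gripper_force: 0.0
```

```bash
python3 - <<'E'
from h import *
i=view("wrist"); save(i,"w4.png"); np.savez("w4.npz",**{k:i[k] for k in i})
print(ctrl.read_state()["eef_pos"],ctrl.read_state()["tool_rot"])
E
```

```text
[431.06754511 271.46481562 294.06028222] [-3.14144834e+00  9.55863724e-04  1.52909132e+00]
```

View pics/w4.png

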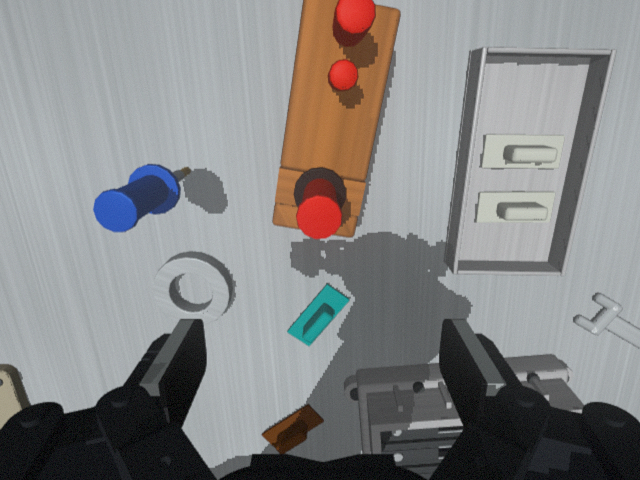

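```bash
python3 - <<'E'
from h import *
i=dict(np.load("w4.npz")); p=i["pixels"].astype(int)
m=((p[:,:,0]>215)&(p[:,:,1]<60)&(p[:,:,2]<60)).astype(np.uint8); n,l,s,c=cv2.connectedComponentsWithStats(m)
for k in range(1,n):
    if s[k][4]>200: print(s[k],c[k])
print(onz(i,[(319,216)],146).round(1),onz(i,[(320,192)],90).round(1))
print("stand",onz(i,[(274,225),(354,237),(401,10)],84).round(1))
go([433,287,172],1.529)
E
```

```text
[339   0  27  27 227] [355.56387665  12.91629956]
[[430.7 293.1 146. ]] [[431.  293.5  90. ]]
stand [[397.3 269.6  84. ]
 [453.8 258.2  84. ]
 [484.4 401.5  84. ]]
cm [ 1.572  0.13  12.205] rot [-0.0001  0.001   0.0001]
```

The blue look-alike is at (120,208), well clear. The red probe axis is at (431,293), and the stand's yaw is −0.2.

send_rows --rows '[[[2.15,-0.1,0,0,0,0],[2.15,-0.1,3,0,0,0],[2.15,-0.1,7,0,0,0],[2.15,-0.1,10,0,0,0],[2.15,-0.1,12,0,0,0],[2.15,-0.1,12.2,0,0,0],[2.15,-0.1,12.2,0,0,0],[2.15,-0.1,12.2,0,0,0]]]'

```text
clock: 11.8
eef_pos: [430.5, 293.6, 173.4]
tool_rot: [3.14, -0.0, 1.53]
force: [0.4, 0.0, 0.6]
width: 85.4
gripper_force: 0.0
```

send_rows --rows '[[[0,0,0,0,0,0],[0,0,0,0,0,0],[0,0,0,0,0,0],[0,0,0,0,0,0],[0,0,0,0,0,0],[0,0,0,0,0,0]]]' --grip 255

```text
clock: 12.4
eef_pos: [429.8, 293.2, 172.7]
tool_rot: [3.141, 0.001, 1.531]
force: [0.4, -0.3, 3.8]
width: 21.4
gripper_force: 58.4
```

```bash
python3 - <<'E'
from h import *
i=view("wrist"); save(i,"w5.png"); np.savez("w5.npz",**{k:i[k] for k in i})
s=ctrl.read_state(); print(s["eef_pos"],s["tool_rot"],s["force"],s["width"])
E
```

```text
[429.83862659 293.19638366 172.73748282] [3.14136470e+00 8.19039185e-04 1.53069830e+00] [-0.06825818 -0.58224009  4.17921465] 20.910475005306193
```

View pics/w5.png

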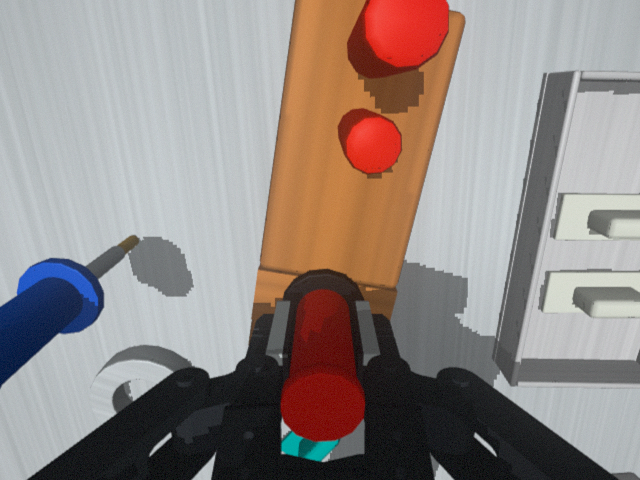

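The probe is held upright. Lift it and go over the housing, looking on the way.

send_rows --rows '[[[0,0,-2,0,0,0],[0,0,-6,0,0,0],[0,0,-10,0,0,0],[-2,1,-12,0,0,-0.03],[-6,3,-12,0,0,-0.09],[-10,5,-12,0,0,-0.09],[-14,7,-12,0,0,-0.09],[-18,9,-12,0,0,-0.09],[-22,11,-12,0,0,-0.09],[-26,13,-12,0,0,-0.09]]]'

```text
clock: 13.45
eef_pos: [549.2, 26.5, 292.2]
tool_rot: [-3.14, 0.001, 1.621]
force: [0.8, 0.7, -1.4]
width: 21.1
gripper_force: 58.7
```

send_rows --rows '[[[-2.9,1,0,0,0,0],[-4.7,1.4,0,0,0,0],[-4.7,1.4,0,0,0,0],[-4.7,1.4,0,0,0,0],[-4.7,1.4,0,0,0,0]]]'

```text
clock: 13.95
eef_pos: [565.0, -16.1, 292.5]
tool_rot: [-3.141, -0.0, 1.623]
force: [-0.3, 0.7, -1.2]
width: 21.2
gripper_force: 58.7
```

```bash
python3 - <<'E'
from h import *
np.set_printoptions(suppress=True,precision=1,linewidth=200)
im=[view("wrist") for _ in range(12)]; i=im[-1]; i["pixels"]=np.mean([k["pixels"] for k in im],0)
s=ctrl.read_state(); print(s["eef_pos"],s["tool_rot"],s["force"],s["width"])
U=np.array([565,6.1]);a=.05;ex=np.array([np.cos(a),np.sin(a)]);ey=np.array([-np.sin(a),np.cos(a)])
g=i["pixels"].mean(2).astype(np.float32)
for v,y in enumerate([-48,-16,16,48]):
    pr=[]
    for dy in np.arange(-5,4,1.):
        P=np.array([np.r_[U+ex*x+ey*(y+dy),46] for x in np.arange(-32,33,2.)]); q=proj(i,P).astype(np.float32)
        pr.append(cv2.remap(g,q[:,0],q[:,1],cv2.INTER_LINEAR)[:,0] if 0 else cv2.remap(g,q[None,:,0],q[None,:,1],cv2.INTER_LINEAR)[0])
    print(v+1,q[0],q[-1]); print(np.mean(pr,0))
i["pixels"]=i["pixels"].astype(np.uint8); save(i,"w6.png"); np.savez("w6.npz",**{k:i[k] for k in i})
E
```

```text
[565.5 -18.  292.7] [-3.1  0.   1.6] [-1.   0.  -1.2] 21.003904976823225
1 [283.  232.1] [362.4 232. ]
[107.9  81.7  72.4  71.6  71.2  71.1  71.2  71.2  70.7  70.8  70.7  70.5  70.1  69.7  71.5  71.7  72.1  71.7  72.5  65.1  55.2  51.5  51.5  52.2  52.5  52.4  51.3  51.5  52.   54.3  55.5  63.5  82.5]
2 [281.7 193.2] [363.7 193.2]
[110.6  76.8  68.6  69.2  68.9  68.7  69.   69.3  68.9  68.8  68.8  68.9  68.7  68.9  68.7  68.9  68.7  68.3  68.2  68.   67.6  70.   68.3  68.2  67.8  68.9  61.9  67.6  67.4  67.4  67.1  69.  110.2]
3 [280.3 151.7] [365.1 151.7]
[116.8  76.8  69.1  73.9  73.5  73.6  74.1  74.5  74.5  74.3  74.4  74.   74.1  73.7  73.5  72.   72.7  72.4  72.4  72.4  72.2  71.5  71.4  71.2  70.6  70.3  71.4  71.3  71.1  70.8  70.5  74.1 114.2]
4 [278.8 107.3] [366.6 107.3]
[130.4  92.9  94.   94.   93.4  93.3  92.6  85.4  95.8  93.8  93.2  92.3  90.2  92.7  92.4  92.1  91.6  91.2  91.1  90.4  90.1  89.3  89.   88.3  87.6  87.3  87.8  87.9  87.5  87.   86.6  86.7 125.8]
```

View pics/w6.png

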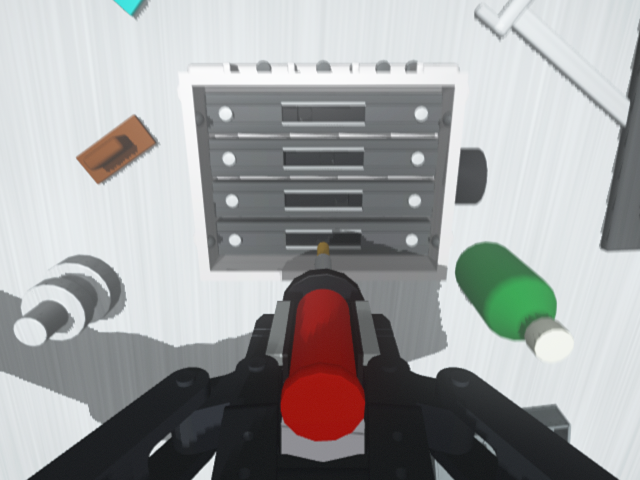

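The brass tip shows at (322,248) and slots 1–4 are all open. Slot 4 has faint marks near (300,113). A finer profile may show the hole edges.

```bash
python3 - <<'E'
from h import *
np.set_printoptions(suppress=True,precision=0,linewidth=260)
i=dict(np.load("w6.npz")); g=i["pixels"].astype(np.float32).mean(2)
U=np.array([565,6.1]);a=.05;ex=np.array([np.cos(a),np.sin(a)]);ey=np.array([-np.sin(a),np.cos(a)])
rows=[]
for v,y in zip((4,3,2,1),[48,16,-16,-48]):
    X=np.arange(-34,34,.25);Y=np.arange(8,-8,-.25)
    P=np.array([[np.r_[U+ex*x+ey*(y+dy),46] for x in X] for dy in Y]).reshape(-1,3); q=proj(i,P).astype(np.float32).reshape(len(Y),len(X),2)
    r=cv2.remap(g,q[...,0],q[...,1],cv2.INTER_CUBIC); rows.append(np.clip((r-40)*4,0,255)); 
    print(v,(r[20:44].mean(0)-cv2.blur(r[20:44].mean(0)[None],(41,1))[0]).ravel()[16:260:2] if 0 else "")
cv2.imwrite("pics/slots.png",cv2.resize(np.vstack(rows),None,fx=2.9,fy=2.3))
E
```

```text
4 
3 
2 
1 [ WARN:0@2.247] global loadsave.cpp:1063 imwrite_ Unsupported depth image for selected encoder is fallbacked to CV_8U.
```

View pics/slots.png

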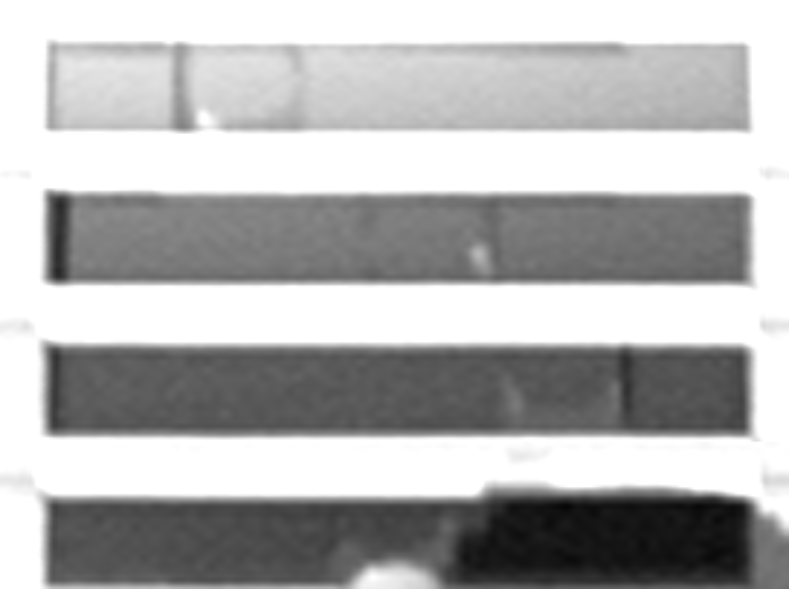

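The hole edges show faintly in all four slots. From the strip, the hole centres in valve x are v4 −13.4, v3 +3.2, v2 +15 and v1 about 0. Next, check where the tip sits relative to the TCP.

```bash
python3 - <<'E'
from h import *
i=dict(np.load("w6.npz")); 
s=ctrl.read_state(); print(s["eef_pos"],s["tool_rot"])
print(proj(i,[[565.5,-18,130],[565.5,-18,150]]).round(1))
p=i["pixels"].astype(int); m=((p[...,0]-p[...,2]>50)&(p[...,0]<220)&(p[...,1]>80)).astype(np.uint8); m[:,:300]=0;m[:,345:]=0;m[:225]=0;m[270:]=0
print(cv2.boundingRect(m))
U=np.array([565,6.1]);a=.05;ex=np.array([np.cos(a),np.sin(a)]);ey=np.array([-np.sin(a),np.cos(a)])
for v,y,x in((4,48,-13.4),(3,16,3.2),(2,-16,15),(1,-48,0)): print(v,(U+ex*x+ey*y).round(1))
q=U+ex*-13.4+ey*48; go([*q,225],1.6208)
E
```

```text
[565.47733654 -17.99295783 292.67723928] [-3.14118433e+00  1.01594759e-03  1.62074890e+00]
[[321.8 243.8]
 [321.8 256.3]]
(318, 242, 10, 12)
4 [549.2  53.4]
3 [567.4  22.2]
2 [580.8  -9.1]
1 [567.4 -41.8]
cm [ 7.215 -1.265  6.761] rot [-0.0004  0.001  -0.0001]
```

send_rows --rows '[[[4,-1.3,0,0,0,0],[7.2,-1.3,1,0,0,0],[7.2,-1.3,4,0,0,0],[7.2,-1.3,6,0,0,0],[7.2,-1.3,6.7,0,0,0],[7.2,-1.3,6.7,0,0,0],[7.2,-1.3,6.7,0,0,0],[7.2,-1.3,6.7,0,0,0]]]'

```text
clock: 15.35
eef_pos: [549.6, 53.2, 226.7]
tool_rot: [3.14, 0.001, 1.62]
force: [-0.5, 0.4, -2.0]
width: 21.2
gripper_force: 58.9
```

send_rows --rows '[[[0,0,0.8,0,0,0],[0,0,1.6,0,0,0],[0,0,1.9,0,0,0],[0,0,1.9,0,0,0],[0,0,1.9,0,0,0]]]'

```text
clock: 15.85
eef_pos: [548.9, 53.3, 206.4]
tool_rot: [-3.141, 0.001, 1.621]
force: [0.5, 0.3, -1.6]
width: 21.3
gripper_force: 58.9
```

```bash
python3 - <<'E'
from h import *
s=ctrl.read_state(); print(s["eef_pos"],s["tool_rot"],s["force"],s["width"],s["torque"])
E
```

```text
[548.85802943  53.26007732 206.44823187] [-3.14088335e+00  9.27595354e-04  1.62083989e+00] [ 0.4743716   0.31875509 -1.60602769] 21.339552493464435 [ 0.00602513 -0.00063923  0.00570053]
```

The force shows only the probe's weight with the tip below floor level, so it is in the hole. Press.

send_rows --rows '[[[0,0,0.5,0,0,0],[0,0,1,0,0,0],[0,0,1.4,0,0,0],[0,0,1.7,0,0,0],[0,0,1.9,0,0,0],[0,0,2.1,0,0,0],[0,0,2.2,0,0,0],[0,0,2.2,0,0,0],[0,0,2.2,0,0,0]]]'

```text
clock: 16.75
eef_pos: [549.5, 53.4, 185.4]
tool_rot: [3.14, 0.001, 1.621]
force: [-0.5, 0.8, 6.8]
width: 20.9
gripper_force: 59.9
```

send_rows --rows '[[[0,0,0.1,0,0,0],[0,0,0.2,0,0,0],[0,0,0.3,0,0,0],[0,0,0.3,0,0,0],[0,0,0.3,0,0,0]]]'

```text
clock: 17.25
eef_pos: [549.8, 53.5, 184.4]
tool_rot: [3.139, 0.001, 1.621]
force: [-3.8, -0.4, 24.1]
width: 21.0
gripper_force: 61.5
```

send_rows --rows '[[[0,0,-2,0,0,0],[0,0,-4.4,0,0,0],[-1.6,0.8,-4.4,0,0,0],[-3.2,1.6,-4.4,0,0,0],[-3.2,1.6,-4.4,0,0,0],[-3.2,1.6,-4.4,0,0,0]]]'

```text
clock: 17.85
eef_pos: [565.9, 22.1, 225.0]
tool_rot: [-3.14, 0.001, 1.62]
force: [-0.0, 0.3, -1.1]
width: 21.2
gripper_force: 59.1
```

send_rows --rows '[[[0,0,0.7,0,0,0],[0,0,1.4,0,0,0],[0,0,2,0,0,0],[0,0,2,0,0,0],[0,0,2,0,0,0],[0,0,2,0,0,0]]]'

```text
clock: 18.45
eef_pos: [566.5, 22.2, 205.7]
tool_rot: [-3.141, 0.001, 1.621]
force: [-0.3, 0.3, -1.5]
width: 21.2
gripper_force: 59.1
```

send_rows --rows '[[[0,0,0.5,0,0,0],[0,0,1,0,0,0],[0,0,1.4,0,0,0],[0,0,1.7,0,0,0],[0,0,1.9,0,0,0],[0,0,2.1,0,0,0],[0,0,2.2,0,0,0],[0,0,2.3,0,0,0],[0,0,2.3,0,0,0],[0,0,2.3,0,0,0]]]'

```text
clock: 19.45
eef_pos: [567.2, 22.2, 184.7]
tool_rot: [3.139, 0.001, 1.621]
force: [-3.0, -0.4, 17.4]
width: 21.2
gripper_force: 61.0
```

send_rows --rows '[[[0,0,-2,0,0,0],[0,0,-4.3,0,0,0],[-1.6,0.6,-4.3,0,0,0],[-3.2,1.2,-4.3,0,0,0],[-3.2,1.2,-4.3,0,0,0],[-3.2,1.2,-4.3,0,0,0]]]'

```text
clock: 20.05
eef_pos: [579.5, -10.8, 224.1]
tool_rot: [-3.138, 0.001, 1.618]
force: [-0.7, 0.3, -1.5]
width: 21.6
gripper_force: 59.2
```

send_rows --rows '[[[0,0,0.7,0,0,0],[0,0,1.4,0,0,0],[0,0,2,0,0,0],[0,0,2,0,0,0],[0,0,2,0,0,0],[0,0,2,0,0,0]]]'

```text
clock: 20.65
eef_pos: [580.1, -9.2, 205.8]
tool_rot: [-3.141, 0.001, 1.621]
force: [-0.2, -1.1, -1.3]
width: 21.3
gripper_force: 59.2
```

send_rows --rows '[[[0,0,0.5,0,0,0],[0,0,1,0,0,0],[0,0,1.4,0,0,0],[0,0,1.7,0,0,0],[0,0,1.9,0,0,0],[0,0,2.1,0,0,0],[0,0,2.2,0,0,0],[0,0,2.3,0,0,0],[0,0,2.3,0,0,0],[0,0,2.3,0,0,0]]]'

```text
clock: 21.65
eef_pos: [580.9, -9.2, 184.8]
tool_rot: [3.139, 0.002, 1.621]
force: [-2.5, -0.5, 16.9]
width: 21.1
gripper_force: 61.0
```

send_rows --rows '[[[0,0,-2,0,0,0],[0,0,-4.3,0,0,0],[-1.6,-0.7,-4.3,0,0,0],[-3.2,-1.5,-4.3,0,0,0],[-3.2,-1.5,-4.3,0,0,0],[-3.2,-1.5,-4.3,0,0,0]]]'

```text
clock: 22.25
eef_pos: [566.5, -42.0, 225.3]
tool_rot: [-3.141, 0.0, 1.62]
force: [-0.3, 0.4, -1.1]
width: 21.3
gripper_force: 59.2
```

send_rows --rows '[[[0,0,0.7,0,0,0],[0,0,1.4,0,0,0],[0,0,2,0,0,0],[0,0,2,0,0,0],[0,0,2,0,0,0],[0,0,2,0,0,0]]]'

```text
clock: 22.85
eef_pos: [566.7, -41.9, 205.8]
tool_rot: [-3.141, 0.001, 1.621]
force: [-0.8, -0.9, -0.9]
width: 20.9
gripper_force: 59.2
```

send_rows --rows '[[[0,0,0.3,0,0,0],[0,0,0.6,0,0,0],[0,0,0.6,0,0,0],[0,0,0.6,0,0,0]]]'

```text
clock: 23.25
eef_pos: [567.1, -42.0, 200.0]
tool_rot: [3.141, 0.001, 1.621]
force: [0.8, 0.1, 1.3]
width: 21.0
gripper_force: 59.4
```

The force of 1.3 N fits the plunger at 4.2 mm of compression, so the tip is in the hole. Press.

send_rows --rows '[[[0,0,0.4,0,0,0],[0,0,0.8,0,0,0],[0,0,1.1,0,0,0],[0,0,1.4,0,0,0],[0,0,1.5,0,0,0],[0,0,1.6,0,0,0],[0,0,1.7,0,0,0],[0,0,1.7,0,0,0],[0,0,1.7,0,0,0]]]'

```text
clock: 24.15
eef_pos: [567.3, -41.9, 184.7]
tool_rot: [3.14, 0.002, 1.621]
force: [-1.8, 0.5, 18.3]
width: 21.3
gripper_force: 61.2
```

send_rows --rows '[[[0,0,-3,0,0,0],[0,0,-7,0,0,0],[0,0,-11,0,0,0],[0,0,-11,0,0,0],[0,0,-11,0,0,0],[0,0,-11,0,0,0]]]'

```text
clock: 24.75
eef_pos: [565.5, -42.2, 290.9]
tool_rot: [-3.137, 0.001, 1.621]
force: [0.3, 0.1, -2.3]
width: 21.4
gripper_force: 59.5
```

```bash
python3 - <<'E'
from h import *
s=ctrl.read_state(); print(s["eef_pos"],s["tool_rot"],s["force"],s["width"])
i=view("wrist"); save(i,"w7.png"); np.savez("w7.npz",**{k:i[k] for k in i})
p=s["eef_pos"]; print(proj(i,[[p[0],p[1],p[2]-162.7]]))
q=i["pixels"].astype(int); m=((q[...,0]-q[...,2]>50)&(q[...,0]<220)&(q[...,1]>80)).astype(np.uint8); m[:,:300]=0;m[:,345:]=0;m[:225]=0;m[270:]=0
print(cv2.boundingRect(m))
go([430.5,293.3,293],1.531)
j=view("top"); save(j,"t2.png",(160,130,480,340),2.4)
E
```

```text
[565.47073012 -42.20413982 290.9356893 ] [-3.13746600e+00  9.28787671e-04  1.62069101e+00] [ 0.31843862  0.09307804 -2.26188556] 21.434458025438534
[[322.76975993 243.72441626]]
(318, 243, 10, 11)
cm [ 34.178 -11.813  -0.197] rot [-0.0043  0.001   0.0897]
```

View pics/t2.png

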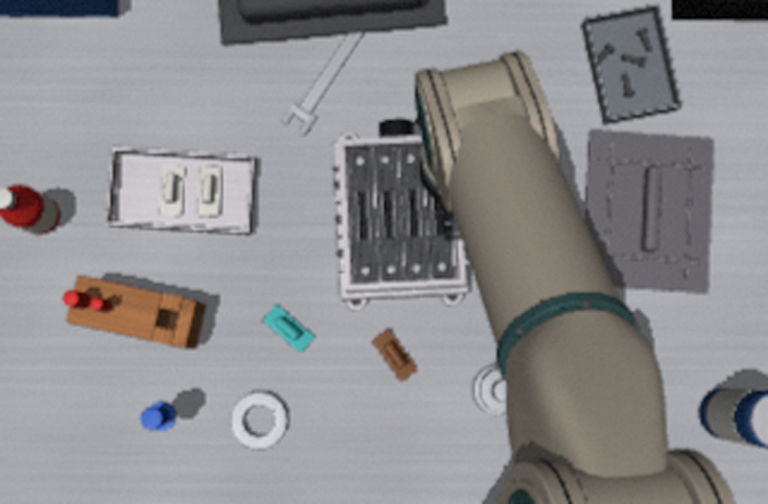

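The top view shows all slots clear, the cap pair in the tray and the empty socket at (165,318) in the crop. The cover has not moved. Return the probe.

send_rows --rows '[[[3,-1,0,0,0,0.02],[8,-2.8,0,0,0,0.05],[13,-4.5,0,0,0,0.09],[17.5,-6,0,0,0,0.09],[22,-7.5,0,0,0,0.09],[26,-9,0,0,0,0.09],[30,-10.3,0,0,0,0.09],[32.8,-11.3,0,0,0,0.09],[34,-11.8,0,0,0,0.09],[34,-11.8,0,0,0,0.09]]]'

```text
clock: 25.85
eef_pos: [430.7, 293.0, 291.6]
tool_rot: [-3.14, 0.001, 1.534]
force: [0.3, -0.4, -2.2]
width: 21.1
gripper_force: 59.5
```

send_rows --rows '[[[0,0,0,0,0,0],[0,0,0,0,0,0],[0,0,0,0,0,0]]]'

```text
clock: 26.15
eef_pos: [432.8, 290.0, 292.3]
tool_rot: [-3.141, 0.002, 1.528]
force: [0.7, -0.4, -0.7]
width: 21.0
gripper_force: 59.5
```

```bash
python3 - <<'E'
from h import *
s=ctrl.read_state(); print(s["eef_pos"],s["tool_rot"],s["force"],s["width"])
i=view("wrist"); save(i,"w8.png",(200,150,440,350),3); np.savez("w8.npz",**{k:i[k] for k in i})
go([429.9,293.2,173.5],1.531); print(proj(i,[[430.5,293.3,84]]))
E
```

```text
[432.76009628 289.9580737  292.25640028] [-3.14135560e+00  1.98846377e-03  1.52767370e+00] [ 0.67780179 -0.44653406 -0.71429858] 21.027363374620936
cm [ 0.297 -0.284 11.883] rot [-0.0002  0.0017 -0.0028]
[[318.38453353 216.60348067]]
```

View pics/w8.png

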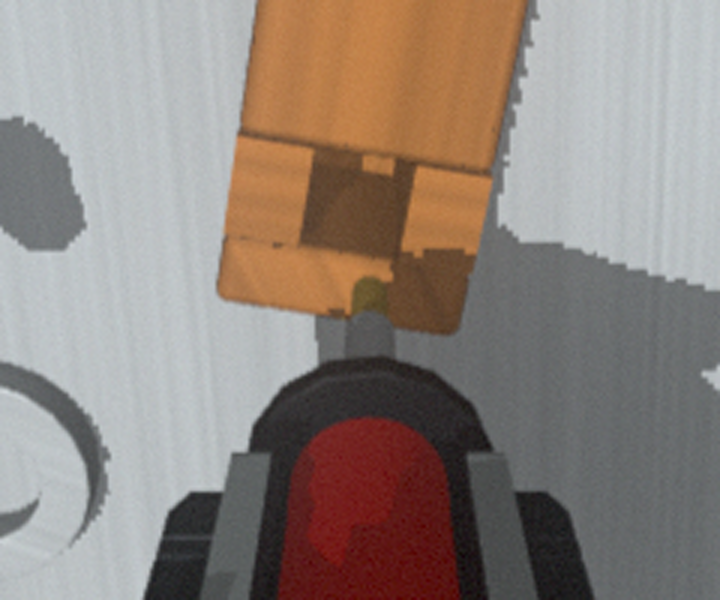

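The socket mouth at crop (357,203) matches the predicted position within 1 mm. Insert.

send_rows --rows '[[[0.3,-0.3,0,0,0,0],[0.3,-0.3,1,0,0,0],[0.3,-0.3,3,0,0,0],[0.3,-0.3,5,0,0,0],[0.3,-0.3,7,0,0,0],[0.3,-0.3,9,0,0,0],[0.3,-0.3,10.5,0,0,0],[0.3,-0.3,11.4,0,0,0],[0.3,-0.3,11.7,0,0,0],[0.3,-0.3,11.7,0,0,0]]]'

```text
clock: 27.2
eef_pos: [428.8, 294.8, 175.2]
tool_rot: [-3.141, 0.001, 1.531]
force: [-0.3, -0.5, -0.6]
width: 21.1
gripper_force: 59.5
```

send_rows --rows '[[[0,0,0.1,0,0,0],[0,0,0.2,0,0,0],[0,0,0.2,0,0,0]]]'

```text
clock: 27.5
eef_pos: [429.1, 294.8, 173.8]
tool_rot: [3.141, 0.001, 1.531]
force: [-0.9, -0.4, -1.1]
width: 21.4
gripper_force: 59.5
```

send_rows --rows '[[[0,0,0.1,0,0,0],[0,0,0.1,0,0,0],[0,0,0.1,0,0,0]]]'

```text
clock: 27.8
eef_pos: [429.2, 294.9, 172.8]
tool_rot: [3.141, 0.001, 1.531]
force: [0.6, -0.1, 2.2]
width: 21.0
gripper_force: 59.8
```

send_rows --rows '[[[0,0,0,0,0,0],[0,0,0,0,0,0],[0,0,0,0,0,0],[0,0,0,0,0,0],[0,0,0,0,0,0],[0,0,-4,0,0,0],[0,0,-8,0,0,0],[0,0,-12,0,0,0],[0,0,-15,0,0,0],[0,0,-15,0,0,0]]]' --grip 0

```text
clock: 28.8
eef_pos: [430.5, 296.4, 326.6]
tool_rot: [3.135, -0.004, 1.531]
force: [0.2, -0.1, -0.8]
width: 85.4
gripper_force: 0.0
```

```bash
python3 - <<'E'
from h import *
s=ctrl.read_state(); print(s["eef_pos"],s["tool_rot"],s["force"],s["width"])
w=view("wrist"); i=view("top")
P=w["pixels"][:,:,::-1]; Q=cv2.resize(i["pixels"][130:340,160:480,::-1],None,fx=1.25,fy=1.25)
c=np.zeros((480,800,3),np.uint8); c[:,:400]=cv2.resize(P[:,100:500],(400,480)); c[:262,400:]=Q; cv2.imwrite("pics/c1.png",c)
save(i,"t3.png")
g=cv2.cvtColor(i["pixels"],cv2.COLOR_RGB2GRAY); 
sub=g[170:270,390:480]; print(sub[50,::4]); 
go([565,-320,300],1.53)
E
```

```text
[430.48285053 296.40226448 326.59483746] [ 3.13503054 -0.0043451   1.53056902] [ 0.15766954 -0.12687379 -0.78335109] 85.4449986460788
[166 167 110 107 100 107 107 105  58 105 107 104 104 105 105 157 175 175
 175 176 174 172 172]
cm [-60.875  16.061   2.324] rot [0.0007 0.0006 0.0005]
```

View pics/c1.png

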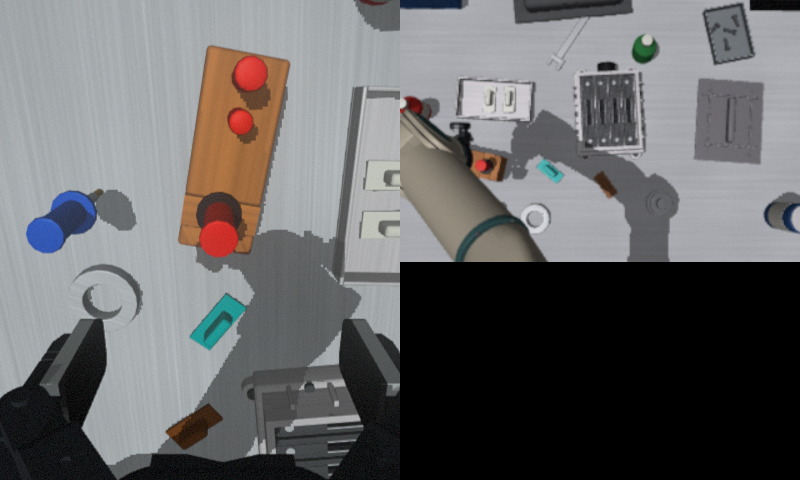

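The probe stands upright in its socket, collar at (218,208) and cap at (219,238). The cover still seems to be in place. Go over the cover with the fingers turned across the rib.

send_rows --rows '[[[-60.9,12.9,0,0,0,1.55],[-60.9,12.9,0,0,0,1.55],[-60.9,12.9,0,0,0,1.55],[-60.9,12.9,0,0,0,1.55],[-60.9,12.9,0,0,0,1.55],[-60.9,12.9,0,0,0,1.55],[-60.9,12.9,0,0,0,1.55],[-60.9,12.9,0,0,0,1.55],[-60.9,12.9,0,0,0,1.55],[-60.9,12.9,0,0,0,1.55]]]'

```text
clock: 29.9
eef_pos: [512.1, -199.9, 321.1]
tool_rot: [3.141, 0.004, 0.025]
force: [0.2, -0.0, 0.9]
width: 85.6
gripper_force: 0.0
```

```bash
python3 - <<'E'
from h import *
s=ctrl.read_state(); print(s["eef_pos"],s["tool_rot"],s["qpos"])
go([535,-317,330],-0.05)
E
```

```text
[ 512.08467663 -199.85308695  321.14603973] [3.14129678 0.00362087 0.02453633] [ 0.25962986  0.46613677  0.08930607  1.77877358 -0.04911057  0.90215124
 -1.17621986]
cm [ 2.    11.768 -0.889] rot [0.0004 0.0036 0.0745]
```

send_rows --rows '[[[1,5,-0.5,0,0.003,0.07],[2,10,-0.8,0,0.003,0.07],[2,11.7,-0.8,0,0.003,0.07],[2,11.7,-0.8,0,0.003,0.07],[2,11.7,-0.8,0,0.003,0.07],[2,11.7,-0.8,0,0.003,0.07]]]'

```text
clock: 30.5
eef_pos: [536.6, -312.1, 329.9]
tool_rot: [-3.14, -0.001, -0.037]
force: [0.1, 0.9, 0.0]
width: 85.4
gripper_force: 0.0
```

```bash
python3 - <<'E'
from h import *
i=view("wrist"); save(i,"w9.png"); np.savez("w9.npz",**{k:i[k] for k in i})
s=ctrl.read_state(); print(s["eef_pos"],s["tool_rot"])
E
```

```text
[ 536.72535901 -312.14366875  330.33113579] [-3.14080933e+00 -1.51434957e-03 -3.65343216e-02]
```

View pics/w9.png

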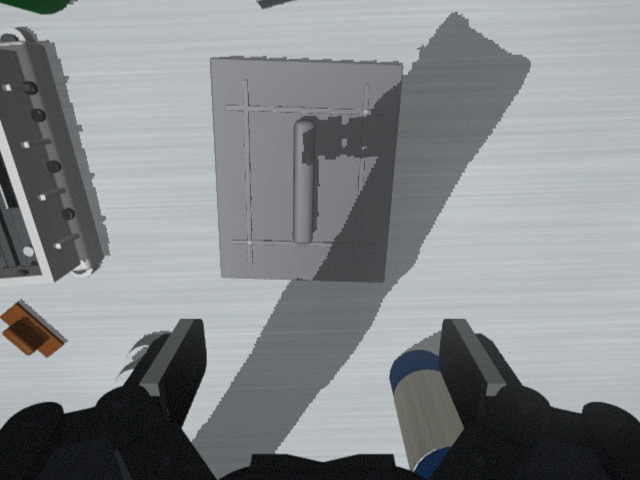

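The cover is flat at px (211–404, 58–282), with its rib from (305,120) to (303,243).

```bash
python3 - <<'E'
from h import *
i=dict(np.load("w9.npz")); c=onz(i,[(211,58),(404,63),(385,282),(222,278)],23); print(c.round(1),c.mean(0).round(1))
r=onz(i,[(304.5,120),(302.5,243)],49); print(r.round(1),r.mean(0).round(1))
for e in(c[0]-c[3],c[1]-c[2],c[0]-c[1],c[3]-c[2],r[0]-r[1]): print(np.arctan2(e[1],e[0]).round(3))
m=(r.mean(0)[:2]+c.mean(0)[:2])/2; go([*m,98],-0.03)
E
```

```text
[[ 653.  -221.7   23. ]
 [ 643.  -383.4   23. ]
 [ 441.  -369.9   23. ]
 [ 451.2 -207.4   23. ]] [ 547.  -295.6   23. ]
[[ 601.5 -298.7   49. ]
 [ 494.8 -291.4   49. ]] [ 548.1 -295.    49. ]
-0.071
-0.067
1.509
1.508
-0.068
cm [ 0.989 -1.702 23.236] rot [-0.0008 -0.0015 -0.0065]
```

send_rows --rows '[[[1,-1.7,4,0,0,0.03],[1,-1.7,9,0,0,0.03],[1,-1.7,13,0,0,0.03],[1,-1.7,15,0,0,0.03],[1,-1.7,15,0,0,0.03],[1,-1.7,15,0,0,0.03],[1,-1.7,15,0,0,0.03]]]'

```text
clock: 31.25
eef_pos: [548.7, -298.0, 182.9]
tool_rot: [3.14, -0.006, -0.069]
force: [0.7, 0.2, 0.6]
width: 85.3
gripper_force: 0.0
```

```bash
python3 - <<'E'
from h import *
s=ctrl.read_state(); print(s["eef_pos"],s["tool_rot"],s["qd"].round(3))
i=view("wrist"); print(proj(i,[[601.5,-298.7,49],[494.8,-291.4,49]]))
p=i["pixels"].astype(int).mean(2); save(i,"w10.png",(200,0,440,300),2)
go([547.8,-295.2,101],-0.067)
E
```

```text
[ 548.71714554 -297.95568556  182.9039198 ] [ 3.13961383 -0.00579113 -0.06859864] [ 0.003 -0.006  0.002  0.     0.    -0.003 -0.001]
[[317.40382907 164.08638598]
 [318.25508858 351.03611695]]
cm [-0.154 -0.301  8.197] rot [ 0.0021 -0.006  -0.0018]
```

View pics/w10.png

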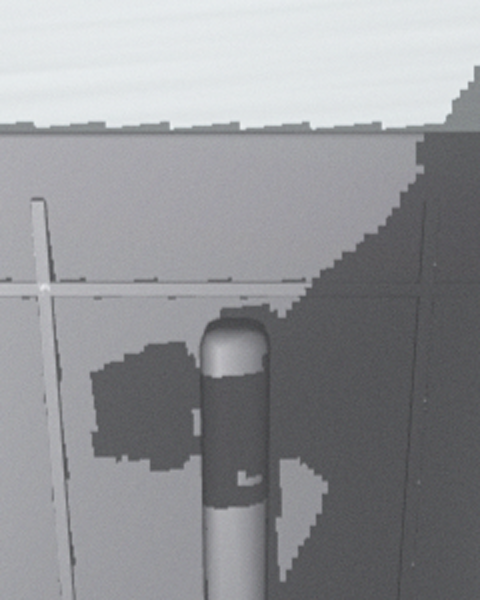

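The rib end is at full-frame (317.5,162), where predicted. Descend and grip.

send_rows --rows '[[[-0.2,-0.3,2,0.002,-0.006,0],[-0.2,-0.3,4.5,0.002,-0.006,0],[-0.2,-0.3,6.5,0.002,-0.006,0],[-0.2,-0.3,7.8,0.002,-0.006,0],[-0.2,-0.3,8.2,0.002,-0.006,0],[-0.2,-0.3,8.2,0.002,-0.006,0],[-0.2,-0.3,8.2,0.002,-0.006,0]]]'

```text
clock: 32.0
eef_pos: [546.7, -295.3, 100.1]
tool_rot: [-3.141, 0.001, -0.069]
force: [0.5, 0.5, 0.4]
width: 85.0
gripper_force: 0.0
```

send_rows --rows '[[[0,0,0,0,0,0],[0,0,0,0,0,0],[0,0,0,0,0,0],[0,0,0,0,0,0],[0,0,0,0,0,0],[0,0,0,0,0,0]]]' --grip 255

```text
clock: 32.6
eef_pos: [546.2, -295.0, 99.3]
tool_rot: [-3.141, 0.003, -0.069]
force: [0.7, 0.1, 2.5]
width: 16.7
gripper_force: 59.8
```

```bash
python3 - <<'E'
from h import *
s=ctrl.read_state(); print(s["eef_pos"],s["tool_rot"],s["force"])
# cover centre measured (547.6,-295.3) yaw -.067; desired (565,6.1) yaw .05
T=tcp(); off=np.array([547.6,-295.3])-s["eef_pos"][:2]; a=.05+.067
o=R.from_euler('z',a).as_matrix()[:2,:2]@off; print(off,o)
go([*(np.array([565,6.1])-o),200],s["tool_rot"][2]+a)
E
```

```text
[ 546.1784498  -295.00188377   99.29605577] [-3.14068802e+00  2.81171611e-03 -6.92916865e-02] [0.70344482 0.13822606 2.4876744 ]
[ 1.4215502  -0.29811623] [ 1.44663157 -0.13013593]
cm [ -0.381 -30.18  -10.042] rot [-0.0011  0.0028 -0.117 ]
```

send_rows --rows '[[[0,0,-2,0,0,0],[0,0,-5,0,0.003,0],[0,0,-8.5,0,0.003,0],[0,-3,-10,0,0.003,-0.02],[0,-7,-10,0,0.003,-0.05],[-0.1,-11,-10,0,0.003,-0.08],[-0.2,-15,-10,0,0.003,-0.117],[-0.3,-19,-10,0,0.003,-0.117],[-0.4,-23,-10,0,0.003,-0.117],[-0.4,-26.5,-10,0,0.003,-0.117]]]'

```text
clock: 33.6
eef_pos: [560.0, -27.9, 198.8]
tool_rot: [-3.139, 0.001, 0.049]
force: [1.0, -0.7, -2.0]
width: 16.7
gripper_force: 59.1
```

send_rows --rows '[[[0,-2.4,0,0,0,0],[0,-3.5,0,0,0,0],[0,-3.5,0,0,0,0],[0,-3.5,0,0,0,0],[0,-3.5,0,0,0,0],[0,-3.5,0,0,0,0]]]'

```text
clock: 34.2
eef_pos: [559.0, 2.7, 199.4]
tool_rot: [-3.141, 0.0, 0.045]
force: [-0.7, -0.6, -2.3]
width: 16.8
gripper_force: 59.1
```

```bash
python3 - <<'E'
from h import *
s=ctrl.read_state(); print(s["eef_pos"],s["tool_rot"],s["force"],s["width"],s["torque"])
i=view("wrist"); save(i,"w11.png"); np.savez("w11.npz",**{k:i[k] for k in i})
go([563.55,6.2,175],.0477)
E
```

```text
[559.03259403   2.70819265 199.36342445] [-3.14104644e+00  1.38008192e-04  4.50104207e-02] [-0.67187206 -0.55277156 -2.27747725] 16.846482318926515 [ 0.06318387 -0.02234658 -0.00277333]
cm [ 0.467 -0.291  2.435] rot [-0.0008  0.0002 -0.0022]
```

View pics/w11.png

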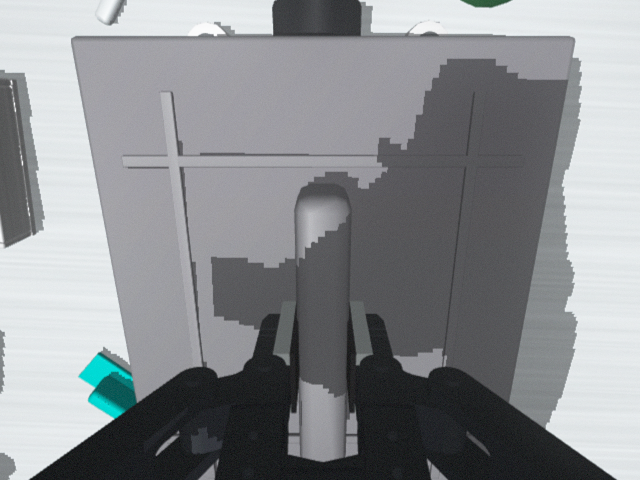

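The cover is held level, with its far flange corners at (73,38) and (575,37). The plug and foot lugs are visible behind it. Check the in-hand offset.

```bash
python3 - <<'E'
from h import *
i=dict(np.load("w11.npz")); c=onz(i,[(73,38),(575,37)],123.); print(c.round(1)); e=c[0]-c[1]; a=np.arctan2(e[1],e[0])-np.pi/2; m=c.mean(0)[:2]-102*np.array([np.cos(a),np.sin(a)])
print("yaw",a,"centre",m, np.linalg.norm(e)); d=np.array([565,6.1])-m; print("need",d,.05-a)
p=tcp()[:2,3]; go([*(p+d),175],.045+.05-a)
print(onz(i,[(192,30),(448,30)],30))
E
```

```text
[[656.9  87.5 123. ]
 [664.3 -72.5 123. ]]
yaw 0.046251255585056716 centre [558.69646927   2.76504492] 160.16284559977734
need [6.30353073 3.33495508] 0.0037487444149432864
cm [ 0.645 -0.303  2.435] rot [-0.0008  0.0002 -0.0033]
[[671.80371545  76.48758857  30.        ]
 [677.71937558 -56.5966208   30.        ]]
```

send_rows --rows '[[[0.55,-0.32,0,0,0,0],[0.55,-0.32,1,0,0,0],[0.55,-0.32,2,0,0,0],[0.55,-0.32,2.6,0,0,0],[0.55,-0.32,3,0,0,0],[0.55,-0.32,3.2,0,0,0],[0.55,-0.32,3.2,0,0,0],[0.55,-0.32,3.2,0,0,0]]]'

```text
clock: 35.05
eef_pos: [564.5, 8.1, 167.5]
tool_rot: [-3.14, -0.0, 0.048]
force: [1.1, -0.7, -1.0]
width: 17.1
gripper_force: 59.1
```

```bash
python3 - <<'E'
from h import *
s=ctrl.read_state(); print(s["eef_pos"],s["tool_rot"],s["force"],s["width"],s["torque"])
E
```

```text
[564.48909312   8.08404281 167.52504814] [-3.14023331e+00 -2.51886027e-04  4.77024412e-02] [ 1.12936185 -0.72180752 -1.0414435 ] 17.122539601091823 [ 0.0323838  -0.02320264 -0.0496363 ]
```

send_rows --rows '[[[0,0.2,0,0,0,0],[0,0.2,0.2,0,0,0],[0,0.2,0.4,0,0,0],[0,0.2,0.4,0,0,0],[0,0.2,0.4,0,0,0]]]'

```text
clock: 35.55
eef_pos: [564.5, 6.0, 163.4]
tool_rot: [-3.14, -0.0, 0.048]
force: [-0.5, -0.2, -1.2]
width: 16.9
gripper_force: 59.4
```

send_rows --rows '[[[0,0,0.2,0,0,0],[0,0,0.4,0,0,0],[0,0,0.6,0,0,0],[0,0,0.6,0,0,0]]]'

```text
clock: 35.95
eef_pos: [563.9, 6.1, 157.5]
tool_rot: [-3.14, 0.001, 0.048]
force: [-2.4, -0.6, 2.5]
width: 16.7
gripper_force: 59.9
```

```bash
python3 - <<'E'
from h import *
s=ctrl.read_state(); print(s["eef_pos"],s["tool_rot"],s["force"],s["width"],s["torque"])
E
```

```text
[563.8915741    6.06779961 157.47395691] [-3.14016300e+00  1.21790238e-03  4.76333257e-02] [-2.44848456 -0.625026    2.47057832] 16.686357974282608 [-0.08073229  0.37875253  0.02187632]
```

It is in the mouth and engaging the beads. Press on.

send_rows --rows '[[[0,0,0.2,0,0,0],[0,0,0.4,0,0,0],[0,0,0.6,0,0,0],[0,0,0.7,0,0,0],[0,0,0.7,0,0,0],[0,0,0.7,0,0,0]]]'

```text
clock: 36.55
eef_pos: [564.9, 6.1, 153.1]
tool_rot: [-3.14, -0.001, 0.047]
force: [-5.3, 0.3, 26.8]
width: 16.6
gripper_force: 63.3
```

```bash
python3 - <<'E'
from h import *
s=ctrl.read_state(); print(s["eef_pos"],s["tool_rot"],s["force"],s["width"],s["torque"])
E
```

```text
[564.88176271   6.13605169 153.084922  ] [-3.13976815e+00 -1.48647460e-03  4.74566840e-02] [-5.30166696  0.33882679 26.80495356] 16.589814747054906 [-0.10474382  1.76483033 -0.03340896]
```

send_rows --rows '[[[0,0,0,0,0,0],[0,0,0,0,0,0],[0,0,0,0,0,0],[0,0,0,0,0,0],[0,0,0,0,0,0],[0,0,-3,0,0,0],[0,0,-7,0,0,0],[0,0,-7,0,0,0],[0,0,-7,0,0,0]]]' --grip 0

```text
clock: 37.45
eef_pos: [564.9, 6.1, 221.1]
tool_rot: [-3.14, -0.002, 0.048]
force: [-0.2, 0.2, -0.6]
width: 85.4
gripper_force: 0.0
```

```bash
python3 - <<'E'
from h import *
s=ctrl.read_state(); print(s["eef_pos"],s["tool_rot"],s["force"],s["width"])
# end-press targets: unit +-80 along x
U=np.array([565,6.1]);ex=np.array([np.cos(.05),np.sin(.05)])
for k in(80,-80): go([*(U+k*ex),s["eef_pos"][2]],.0477)
E
```

```text
[564.90051663   6.11457393 221.1260436 ] [-3.14014568e+00 -1.89148420e-03  4.78585285e-02] [-0.1728488   0.24580974 -0.57985253] 85.41566420354205
cm [ 8.01  -0.015  0.015] rot [-0.0014 -0.0019  0.0002]
cm [-7.99   0.019 -0.015] rot [-0.0014 -0.0019  0.0002]
```

Press each end with the shut fingertips as a check.

send_rows --rows '[[[4,0,0,0,0,0],[8,0,1,0,0,0],[8,0,4,0,0,0],[8,0,6,0,0,0],[8,0,6.7,0,0,0],[8,0,7,0,0,0],[8,0,7.2,0,0,0],[8,0,7.3,0,0,0],[8,0,7.3,0,0,0]]]' --grip 255

```text
clock: 38.35
eef_pos: [643.6, 9.5, 149.7]
tool_rot: [-3.14, 0.001, 0.047]
force: [-6.4, 0.1, 18.0]
width: -0.1
gripper_force: 8.9
```

send_rows --rows '[[[0,0,-3,0,0,0],[0,0,-7,0,0,0],[-5,0,-7,0,0,0],[-10,0,-7,0,0,0],[-15,0,-7,0,0,0],[-16,0,-7,0,0,0],[-16,0,-3,0,0,0],[-16,0,-1,0,0,0]]]'

```text
clock: 39.15
eef_pos: [483.9, 2.4, 156.4]
tool_rot: [-3.14, 0.0, 0.048]
force: [1.0, 0.5, -0.5]
width: 0.1
gripper_force: 0.0
```

send_rows --rows '[[[0,0,0.4,0,0,0],[0,0,0.7,0,0,0],[0,0,0.9,0,0,0],[0,0,1,0,0,0],[0,0,1,0,0,0]]]'

```text
clock: 39.65
eef_pos: [484.9, 2.2, 149.6]
tool_rot: [-3.14, -0.001, 0.047]
force: [-4.0, 0.4, 16.0]
width: 0.1
gripper_force: 7.8
```

Both ends stop at the same height (149.6 and 149.7 mm) under 16–18 N, so the cover is home and level. Retract, do a last numeric check and hand in.

send_rows --rows '[[[0,0,-4,0,0,0],[0,0,-9,0,0,0],[0,0,-13,0,0,0],[0,0,-16,0,0,0],[0,0,-16,0,0,0],[0,0,-16,0,0,0],[0,0,-16,0,0,0]]]'

```text
clock: 40.35
eef_pos: [484.0, 2.2, 306.9]
tool_rot: [-3.14, 0.001, 0.048]
force: [0.5, -0.1, -0.2]
width: 0.1
gripper_force: 0.0
```

```bash
python3 - <<'E'
from h import *
s=ctrl.read_state(); print(s["clock"],s["eef_pos"],s["force"])
i=view("scene"); p=i["pixels"].astype(int)
m=((p[...,0]>150)&(p[...,1]<60)&(p[...,2]<60)).astype(np.uint8); n,l,st,c=cv2.connectedComponentsWithStats(m); print([(k[:5].tolist()) for k in st[1:] if k[4]>15])
print(proj(i,[[430.5,293.3,146],[599,303,34],[600,255,34],[723,-84,130]]).round(0), p[proj(i,[[599,303,34]]).astype(int)[0][::-1][0],proj(i,[[599,303,34]]).astype(int)[0][0]])
print(ctrl.finish_job())
E
```

```text
40.35 [483.99313707   2.15360113 306.87861159] [ 0.47874805 -0.14569733 -0.19417681]
[[439, 189, 10, 9, 68], [487, 199, 8, 6, 36], [474, 201, 6, 4, 20]]
[[444. 194.]
 [449. 287.]
 [427. 287.]
 [264. 317.]] [169 165 159]
the job is handed in; nothing more can be done
None
```

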